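# Crown the box column and hold up its dust cover

## Task

Stack the small yellow tile box squarely and centred on the column of two closed boxes, then bring the nested pair of lids to it in one piece, carried by the black knob of the inner lid, and lower them so that the white inner lid is fully home in the yellow box; let go of the knob. Then take the orange outer lid alone by its square collar and lift it straight up off the knob, leaving the white inner lid undisturbed in the box, and finish still holding the orange lid level about 10 cm above where it sat, over the column, so that I can wipe it. Keep the two lids together until they are home, and leave the column and the other things on the console where they are.

Things in the scene. Friction and masses are not known exactly. Their poses are not given: they have to be found in the camera images.
- large_box: Closed blue plastic box, 150 x 110 x 45 mm (its x, y, z), 1.4 kg, standing loose on the console; foot of the column. Origin: centre of its underside, z up.
- medium_box: Closed green plastic box, 126 x 86 x 40 mm (x, y, z), 0.9 kg, loose, centred and parallel on the large box; its flat top, 85 mm above the console, is where the small box goes. Origin: centre of its underside, z up.
- small_box: Open yellow plastic box, 104 x 62 x 48 mm (x, y, z), about 0.22 kg, walls 4 mm (mouth 96 x 54 mm), eight mahjong tiles fixed inside up to 26 mm above its underside; loose on the console. Grip it across its 62 mm width (y). Origin: centre of its underside, z up. On the column its x axis is parallel to the medium box's (either way round).
- inner_lid: White inner lid, 0.1 kg. Origin: centre of its flange's underside, z up. Flange 106 x 64 mm, z 0 to 5 mm; rests on the box's rim when home (48 mm above the box's origin), either way round. Plug with round-edged grey gasket 90 x 48 mm, down to z -10 mm. Square black knob 18 x 18 mm, sides along x, y, up to z +67 mm, through the outer lid. Starts on the coaster, origin 20 mm above the console.
- outer_lid: Orange lid, 0.11 kg, lies loose on the inner lid's flange, goes along with it. Origin: centre of its plate's underside, z up; nested, 5 mm above the inner lid's origin, axes parallel. Plate 116 x 74 mm, z 0 to 4 mm; skirt to z -4 mm, 2 mm round the flange. Central square collar, its grip: 52 mm outside, 44 mm inside, z 4 to 28 mm, open in the middle; the knob stands free in it, 34 mm past its top.
- coaster: Round dark wooden coaster, 110 mm across, 10 mm thick, fixed to the console; the nested lids stand on it at the start, centred, their axes along its axes. Origin: centre of its underside, z up.
- speaker: Silver aluminium speaker, upright cylinder 80 mm across, 96 mm high, loose bystander. Origin: centre of its underside.
- vase: White ceramic vase shaped like a leaf, about 35 x 110 x 185 mm (x, y, z), loose bystander. Origin: centre of its underside.
- remote: Red plastic fan remote lying flat, 135 x 40 x 19 mm (x, y, z), loose bystander near the robot. Origin: centre of its underside.
Mind the look-alikes: they are no part of the job. Of the things shaped like the small_box, the yellow one is meant.

How it is judged:
On the way, in this order (a step that is already met when the one before it is completed fails the run):
1. the small box stands squarely on the medium box, let go (horizontal distance between small_box and medium_box below 0.01 m and z of small_box in the frame of medium_box between 0.036 and 0.044 m and angle between the x axis of small_box and the x axis of medium_box, either way round below 0.12 rad and contact force between the fingers and small_box below 0.1 N), for 0.2 s.
2. both lids, still nested, are home on the stacked small box and the knob is let go (horizontal distance between small_box and medium_box below 0.01 m and z of small_box in the frame of medium_box between 0.036 and 0.044 m and angle between the x axis of small_box and the x axis of medium_box, either way round below 0.12 rad and horizontal distance between inner_lid and small_box below 0.008 m and z of inner_lid in the frame of small_box between 0.044 and 0.051 m and angle between the z axis of inner_lid and the z axis of small_box, either way round below 0.05 rad and z of outer_lid in the frame of inner_lid below 0.009 m and horizontal distance between outer_lid and inner_lid below 0.008 m and contact force between the fingers and inner_lid below 0.1 N and contact force between inner_lid and small_box above 0.3 N), for 0.2 s.
3. the outer lid alone is lifted clear of the knob (horizontal distance between inner_lid and small_box below 0.008 m and z of inner_lid in the frame of small_box between 0.044 and 0.051 m and angle between the z axis of inner_lid and the z axis of small_box, either way round below 0.05 rad and z of outer_lid in the frame of inner_lid above 0.075 m), for 0.2 s.
At the end, for the whole second after the job is handed in: Small box on the medium box within 10 mm of centre and 0.12 rad of parallel; inner lid home in it (3 mm, upright within 0.05 rad), untouched; outer lid held still by the fingers alone, 80 to 170 mm above the inner lid, within 50 mm sideways, tilted under 0.2 rad (horizontal distance between small_box and medium_box below 0.01 m and z of small_box in the frame of medium_box between 0.036 and 0.044 m and angle between the x axis of small_box and the x axis of medium_box, either way round below 0.12 rad and horizontal distance between inner_lid and small_box below 0.008 m and z of inner_lid in the frame of small_box between 0.044 and 0.051 m and angle between the z axis of inner_lid and the z axis of small_box, either way round below 0.05 rad and z of outer_lid in the frame of inner_lid between 0.08 and 0.17 m and horizontal distance between outer_lid and inner_lid below 0.05 m and angle between outer_lid's own z axis and vertical below 0.2 rad and contact force between the fingers and outer_lid above 1 N and contact force between outer_lid and inner_lid below 0.05 N and contact force between the fingers and inner_lid below 0.1 N and contact force between the arm and small_box below 0.1 N and linear speed of outer_lid below 0.03 m/s and linear speed of inner_lid below 0.02 m/s); the arm keeps its last pose, push and grip.
It fails at once if the two lids come apart, or are apart, while the inner lid is not seated in the small box ((z of outer_lid in the frame of inner_lid above 0.012 m or horizontal distance between outer_lid and inner_lid above 0.03 m) and (horizontal distance between inner_lid and small_box above 0.01 m or z of inner_lid in the frame of small_box above 0.053 m or z of inner_lid in the frame of small_box below 0.042 m)).
It fails at once if the fingers push on the inner lid once the outer lid is off it (z of outer_lid in the frame of inner_lid above 0.012 m and contact force between the fingers and inner_lid above 1 N).
It fails at once if the large or the medium box is shifted by more than 20 mm (distance of any of large_box, medium_box from where it was at the start of the episode above 0.02 m).
It fails at once if the speaker, vase or remote is moved by more than 20 mm (distance of any of speaker, vase, remote from where it was at the start of the episode above 0.02 m).
It fails at once if the speaker or vase is tipped (angle between any of speaker, vase's own z axis and vertical above 0.3 rad).
It also fails if it takes over 72 s, if anything falls off the work surface, if the arm or the gripper's body presses on something with over 40 N, if the wrist force passes 120 N, or if a joint passes its speed limit or range.

## Robot

A 6-joint arm with a two-finger parallel gripper is mounted at the origin on the work surface. World frame = base frame: x ahead of the robot, y to its left, z up, the work surface at z = 0. Lengths are in m, angles in rad, forces in N, time in s.
With the tool pointing down it reaches from about 0.35 to 0.85 m from the base axis. Payload 8.1 kg.
Tool frame: the origin (TCP) lies on the centre line of the jaws, within the pads' length; the fingertips stand 17 mm ahead of it and the grasp point (between the pads) lies 2 mm behind it; x points along the fingers, z is the direction in which the jaws open and shut, and the axes are right-handed (so a half turn about x gives the same grasp; the last joint's range is limited). The gripper opens to 93 mm and grips with 3 to 60 N. Pads are 15 mm wide; open, the fingers measure 128 mm over their backs; the gripper's body (75 mm by 188 mm) begins 65 mm behind the grasp point.
Start: joints at [-0.085, 0.13, 1.488, -0, 1.523, -0.085], TCP at [0.6, 0, 0.236] pointing down, gripper open.
Joint ranges: [-2.96, 2.96], [-0.89, 2.26], [0.02, 2.5], [-1.34, 4.48], [0, 2.73], [-2.66, 2.66]. Speed limits (rad/s): [2.39, 2.39, 2.79, 3.14, 3.14, 3.14].

## Interface

Orientations are given as a rotation vector (axis times angle).
In Python, from plant import telemetry, optics, workorder gives the robot as it stands.
- The arm moves only by the shell command python3 -m inch 'ROWS' [FORCE]. ROWS is JSON, a list that holds one entry, the list of rows, each a list of 7 numbers: the shift along the tool's x, y, z in m, then the turn, a rotation vector about the tool's x, y, z in rad, then the opening, from 0 (shut) to 1 (fully open). In form: [[[tx, ty, tz, ax, ay, az, grip], ...]]. A call has 1 to 20 rows; each row shifts and turns the pose as measured when the row begins, along the tool's axes as they then stand; what a row does not reach is not made up. A row lasts 1/10 s, in which the tool goes at most 50 mm and 8.59 degrees, less where a joint would pass 70% of its speed; a pose out of reach is approached as far as the arm can. A call is refused whole if a number of a shift passes 0.05 or a number of a turn 0.15, either way. A call with a gripper value outside its range is refused whole. The fingers move at their own pace and stop on an object; FORCE is the grip in N (left out, the last holds). Time passes only in rows, so rows that do not move let the fingers close. It gives the time, the measured TCP pose, the force and the opening at its end, in the units of the state.
- telemetry.read_state(): the state, without advancing time (a new reading comes with each control period).
- optics.read_camera(name): name is "scene" or "side" or "wrist"; returns a dict with "frame" (480x640x3 uint8, blue, green, red), "fx", "fy", "cx", "cy" (pixels), "rvec" (rotation vector, rad) and "tvec" (3), from world to camera coordinates, as OpenCV has them. Camera axes: x right, y down, z forward; pixel columns grow to the right and rows downward; lengths in m; the calibration is good to about 2 mm. A picture is of the moment at which its call begins. There is no depth.
- workorder.close_job(): hands the job in, once; it reports no verdict.
The state is a dict: "t": time; "q": joint angles; "dq": joint speeds; "joint_torque": joint torques, N m; "tool_pos": TCP position; "orientation": TCP orientation; "force": force on the tool from outside, world axes, zero at the start; "wrist_torque": the same for the moment, N m; "opening": finger opening in m.
Only numpy, scipy, OpenCV 4.12 (cv2) and the standard library are available. Lean on these libraries where they do the work, as an engineer would, in place of code of your own. Each camera call takes 0.05 s, during which the arm holds its last target. There are 200 camera calls.

## Working session

There is one attempt and no reset: what is moved stays moved. The work goes in short steps, Python scripts to look and compute and a shell command to move; the robot and the scene stay as the last step left them, time stands still between calls to the robot, and variables do not carry over. Pictures are saved under pics/ and viewed, on a budget of 10 in all, crops included, one or two more only if the job needs it, and the job is handed in when it is done.

```bash
mkdir -p pics; ls
python3 - <<'E'
from plant import telemetry, optics, workorder
import cv2,numpy as np
print(telemetry.read_state())
ims=[]
for n in ("scene","side","wrist"):
    c=optics.read_camera(n); cv2.imwrite(f"pics/{n}0.png",c["frame"]); np.save(f"pics/{n}0.npy",c,allow_pickle=True)
    print(n,c["fx"],c["fy"],c["cx"],c["cy"],c["rvec"],c["tvec"])
E
```

```text
pics
{'t': 0.0, 'q': array([-8.54385198e-02,  1.31151810e-01,  1.48925320e+00,  1.14788055e-05,
        1.52298323e+00, -8.53722726e-02]), 'dq': array([-0.00063602, -0.00159532, -0.00085753,  0.00110196,  0.00014311,
       -0.00070856]), 'joint_torque': array([-1.61290725e-03, -5.59853125e+01, -4.91755986e+01,  7.67333270e-02,
        3.59135563e-02, -2.97389461e-04]), 'tool_pos': array([5.99477569e-01, 4.81231255e-05, 2.34607320e-01]), 'orientation': array([1.81782421e-04, 1.57258439e+00, 7.68179846e-05]), 'force': array([0.15554369, 0.31039475, 0.5917947 ]), 'wrist_torque': array([-0.01075135,  0.03502833,  0.04312421]), 'opening': 0.09274067814916419}
scene 462.14144205653474 462.14144205653474 328.616381838973 234.57100591103534 [ 2.15337422  0.79601044 -0.3689147 ] [-0.42426842 -0.1838321   1.16093267]
side 520.5256500651507 520.5256500651507 318.5117294831407 240.35119438864535 [ 2.42188815 -0.25593819  0.087612  ] [-0.52739702  0.14521796  0.92845976]
wrist 339.96434196699346 339.96434196699346 319.4385097941559 245.2236310308449 [-2.87495521e+00  1.27632793e-03  1.82251635e-03] [-0.59924528 -0.02908865  0.38991043]
```

View pics/scene0.png

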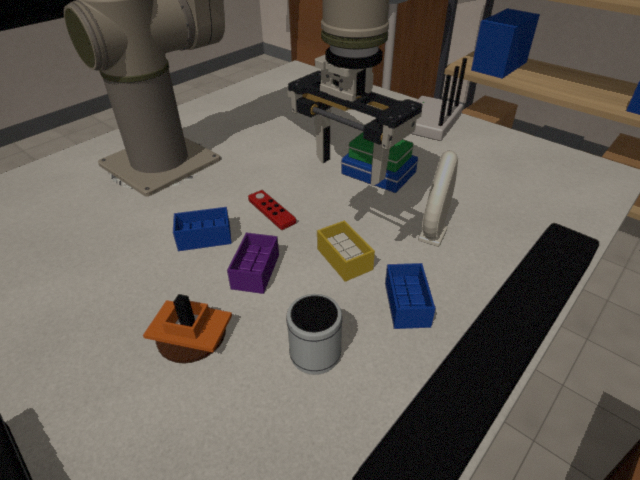

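View pics/side0.png

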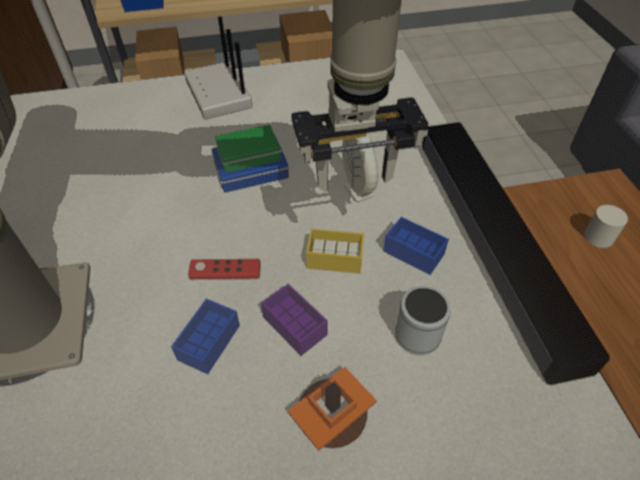

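View pics/wrist0.png

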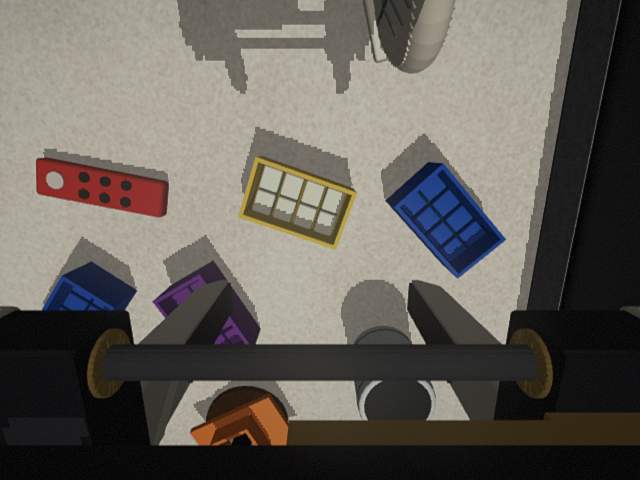

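Candidates for the small box: yellow with white tiles (scene 345,250; side 335,250; wrist 297,202). The look-alikes are blue (scene 202,228 and 409,295) and purple (scene 255,262). I choose the yellow one. The column is at scene (380,160), and the lids are at scene (188,325), side (333,405).

```bash
cat > h.py <<'E'
import cv2, numpy as np
from plant import telemetry, optics, workorder
HSV={'yellow':((20,110,60),(32,255,255)),'green':((50,120,30),(75,255,255)),'orange':((5,150,90),(17,255,255)),
     'blue':((105,120,40),(125,255,255)),'red':((0,0,0),(0,0,0))}
def pose(c):
    R=cv2.Rodrigues(np.array(c['rvec'],float))[0]; t=np.array(c['tvec'],float).ravel(); return R,t,-R.T@t
def ray(c,uv):
    R,t,C=pose(c); d=R.T@np.array([(uv[0]-c['cx'])/c['fx'],(uv[1]-c['cy'])/c['fy'],1.]); return C,d/np.linalg.norm(d)
def onplane(c,uv,z):
    C,d=ray(c,uv); return C+d*(z-C[2])/d[2]
def tri(obs):  # [(cam,uv),...] -> point, residual
    A=np.zeros((3,3)); b=np.zeros(3); L=[]
    for c,uv in obs:
        C,d=ray(c,uv); P=np.eye(3)-np.outer(d,d); A+=P; b+=P@C; L.append((P,C))
    X=np.linalg.solve(A,b); return X,max(np.linalg.norm(P@(X-C)) for P,C in L)
def proj(c,X):
    return cv2.projectPoints(np.array(X,float).reshape(-1,3),np.array(c['rvec'],float),np.array(c['tvec'],float),np.array([[c['fx'],0,c['cx']],[0,c['fy'],c['cy']],[0,0,1]]),None)[0].reshape(-1,2)
def mask(c,col):
    return cv2.inRange(cv2.cvtColor(c['frame'],cv2.COLOR_BGR2HSV),*HSV[col])
def blobs(m,amin=150):
    cs,_=cv2.findContours(cv2.morphologyEx(m,cv2.MORPH_CLOSE,np.ones((3,3))),cv2.RETR_EXTERNAL,cv2.CHAIN_APPROX_NONE)
    return sorted([k for k in cs if cv2.contourArea(k)>amin],key=cv2.contourArea,reverse=True)
def hull(k,eps=3): return cv2.approxPolyDP(cv2.convexHull(k),eps,True).reshape(-1,2)
E
python3 - <<'E'
from h import *
C={n:np.load(f'pics/{n}0.npy',allow_pickle=True).item() for n in('scene','side','wrist')}
print(pose(C['wrist'])[2],pose(C['scene'])[2],pose(C['side'])[2])
for col in('yellow','green','orange'):
  for n,c in C.items():
    for k in blobs(mask(c,col))[:2]:
      print(col,n,cv2.contourArea(k),hull(k).tolist())
f=C['scene']['frame']
cv2.imwrite('pics/crop1.png',np.hstack([cv2.resize(f[120:290,300:440],None,fx=2.8,fy=2.8,interpolation=2),cv2.resize(C['side']['frame'][115:285,200:340],None,fx=2.8,fy=2.8,interpolation=2)]))
E
```

```text
[0.59975529 0.07405314 0.38311999] [ 0.97642945 -0.49108032  0.60579553] [ 0.41765997 -0.59298264  0.79699757]
yellow scene 2166.0 [[342, 221], [374, 251], [372, 269], [347, 280], [317, 246], [317, 230]]
yellow side 2050.0 [[311, 229], [362, 233], [359, 272], [307, 267]]
yellow wrist 6584.5 [[255, 157], [294, 167], [356, 192], [335, 248], [238, 216]]
green scene 460.0 [[411, 143], [410, 156], [395, 171], [387, 169], [390, 149], [401, 140]]
green scene 427.0 [[372, 142], [371, 162], [349, 155], [350, 143], [362, 133]]
green side 1348.0 [[278, 149], [228, 160], [216, 137], [269, 126]]
green side 238.5 [[279, 154], [277, 160], [225, 170], [227, 165]]
orange scene 2083.0 [[144, 334], [166, 301], [201, 303], [230, 313], [212, 351], [158, 341]]
orange scene 188.0 [[320, 51], [313, 63], [298, 59], [300, 46]]
orange side 16632.0 [[504, 188], [619, 169], [639, 191], [639, 434], [601, 371]]
orange side 3476.5 [[345, 368], [375, 401], [318, 448], [289, 410]]
orange wrist 1831.0 [[288, 427], [285, 444], [199, 444], [190, 433], [267, 397]]
```

View pics/crop1.png

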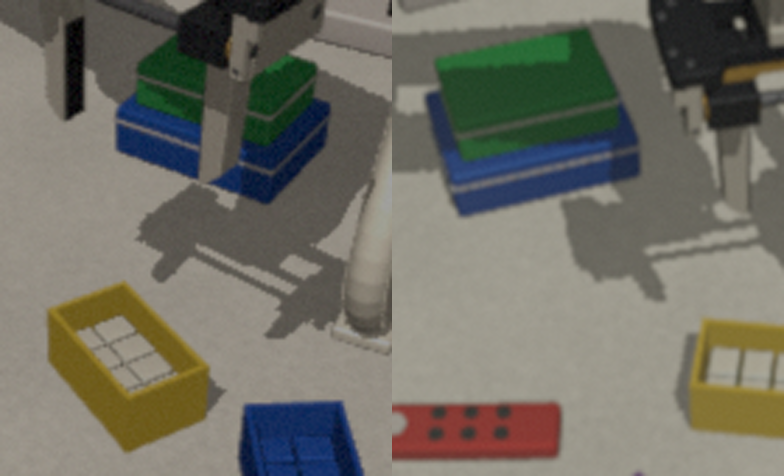

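The crop shows the yellow open box with white tiles, at crop (128,370) left and (735,375) right. The column's green top is at crop (525,80) on the right, partly hidden by a finger in the scene view.

Run:
```python
from h import *
np.set_printoptions(precision=4,suppress=True)
C={n:np.load(f'pics/{n}0.npy',allow_pickle=True).item() for n in('scene','side','wrist')}
S,D,W=C['scene'],C['side'],C['wrist']
for nm,w,d,s in(('TL',(255,157),(311,229),(342,221)),('TR',(356,192),(363,233),(374,251)),('BL',(238,216),None,(317,230)),('BR',(335,248),None,None)):
    o=[(W,w)]+([(D,d)] if d else [])+([(S,s)] if s else [])
    if len(o)>1: print(nm,*tri(o))
    print('   w plane',onplane(W,w,.048))
print('green side@.085',[onplane(D,p,.085)[:2] for p in((216,137),(269,126),(280,150),(228,160))])
print('orange side@.029',[onplane(D,p,.027)[:2] for p in((345,368),(375,401),(318,448),(289,410))])
print('orange scene@.029',[onplane(S,p,.027)[:2] for p in((144,334),(166,301),(230,313),(212,351))])
for nm,p in(('remote',(223,268)),('purple',(295,318)),('blueL',(207,335)),('speaker top',(427,307)),('blueR',(415,245)),('vase',(362,180))):print(nm,onplane(D,p,.04 if nm!='speaker top' else .096)[:2])
```

```text
TL [0.5373 0.0683 0.0454] 0.0024599216485871006
   w plane [0.5379 0.0699 0.048 ]
TR [0.6351 0.0365 0.0456] 0.0008244710022214945
   w plane [0.6352 0.0366 0.048 ]
BL [0.5178 0.0127 0.0464] 0.0002339953723535681
   w plane [0.518  0.0128 0.048 ]
   w plane [ 0.6152 -0.0204  0.048 ]
green side@.085 [array([0.384 , 0.3406]), array([0.5023, 0.3544]), array([0.5129, 0.2677]), array([0.4022, 0.259 ])]
orange side@.029 [array([ 0.5361, -0.2207]), array([ 0.568 , -0.2841]), array([ 0.4675, -0.3352]), array([ 0.436 , -0.2704])]
orange scene@.029 [array([ 0.4675, -0.3343]), array([ 0.4353, -0.2724]), array([ 0.536 , -0.2201]), array([ 0.5725, -0.2858])]
remote [0.3632 0.0137]
purple [ 0.4732 -0.1194]
blueL [ 0.3246 -0.1211]
speaker top [ 0.6787 -0.1786]
blueR [ 0.7248 -0.0081]
vase [0.6735 0.1876]
```

```bash
cat >> h.py <<'E'
from scipy.spatial.transform import Rotation as Ro
np.set_printoptions(precision=4,suppress=True)
def go(p,yaw):  # yaw (deg) of tool z in world, tool x down -> shift in present tool axes, turn in tool axes
    s=telemetry.read_state(); R=Ro.from_rotvec(s['orientation']); a=np.radians(yaw)
    z=np.array([np.cos(a),np.sin(a),0]); x=np.array([0,0,-1.]); G=Ro.from_matrix(np.c_[x,np.cross(z,x),z])
    print('t',s['t'],'pos',s['tool_pos'],'yaw',np.degrees(np.arctan2(*R.as_matrix()[1::-1,2])),'tilt',R.as_matrix()[2],'open',s['opening'],'F',s['force'],'q6',s['q'][5])
    print('shift',R.inv().apply(np.array(p)-s['tool_pos']),'turn',(R.inv()*G).as_rotvec(),'shift in goal axes',G.inv().apply(np.array(p)-s['tool_pos']))
E
python3 -m inch '[[[0.03,0.012,-0.012,0,0,0,1],[0.03,0.012,-0.011,0,0,0,1],[0.02,0,0,-0.15,0,0,1],[0,0,0,-0.15,0,0,1],[0,0,0,-0.15,0,0,1],[0,0,0,-0.15,0,0,1],[0,0,0,-0.15,0,0,1],[0,0,0,-0.15,0,0,1],[0,0,0,-0.15,0,0,1],[0,0,0,-0.15,0,0,1],[0,0,0,-0.04,0,0,1],[0,0,0,0,0,0,1]]]'
python3 - <<'E'
from h import *
go((.5766,.0247,.03),71.1)
ims={}
for n in('wrist','scene','side'):
    c=optics.read_camera(n); np.save(f'pics/{n}1.npy',c,allow_pickle=True)
    for col in('yellow','green'):
        for k in blobs(mask(c,col))[:2]: print(n,col,cv2.contourArea(k),hull(k).tolist())
    ims[n]=c['frame']
cv2.imwrite('pics/v1.png',np.hstack([cv2.resize(ims['wrist'],(400,300)),ims['scene'][0:300,200:600]]))
E
```

```text
t: 1.35
tool_pos: [0.5719, 0.0252, 0.1465]
orientation: [-0.966, 1.352, 0.976]
force: [0.3, 1.0, 0.0]
opening: 0.0924
t 1.35 pos [0.5719 0.0252 0.1465] yaw 71.64654086055744 tilt [-1.      0.0094 -0.0027] open 0.09244274502179173 F [0.2555 1.0163 0.0249] q6 -1.2960055889926883
shift [ 0.1164 -0.0057  0.0014] turn [ 0.0095 -0.0027 -0.0094] shift in goal axes [ 0.1165 -0.0046  0.0011]
wrist yellow 10774.0 [[356, 187], [362, 192], [356, 321], [280, 320], [278, 191], [285, 186]]
scene yellow 2178.5 [[344, 220], [374, 251], [372, 269], [347, 280], [317, 244], [317, 230]]
scene green 300.5 [[411, 143], [410, 156], [395, 171], [381, 167], [382, 161]]
side yellow 2001.5 [[311, 229], [362, 233], [359, 272], [307, 267]]
side green 1272.0 [[278, 146], [226, 159], [216, 137], [268, 126]]
```

View pics/v1.png

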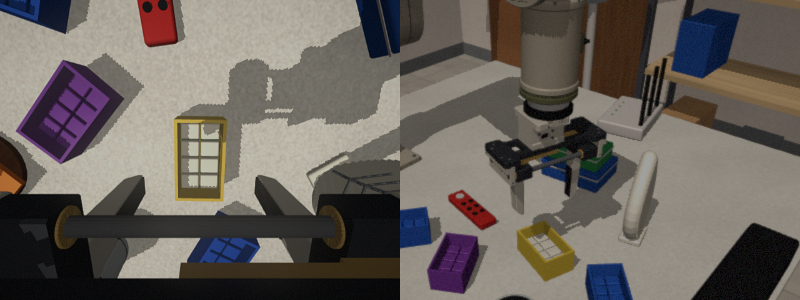

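The wrist view (left half) shows the yellow box upright between the fingers at wrist px about (318,254). The scene view still has the gripper over the column.

Run:
```python
from h import *
W0,W=[np.load(f'pics/wrist{i}.npy',allow_pickle=True).item() for i in(0,1)]
P=[onplane(W,u,.048)[:2] for u in((280,188),(360,188.5),(356,321),(280,320))]
print(P,np.mean(P,0),[np.linalg.norm(P[i]-P[i-1]) for i in range(4)])
d=(P[0]+P[1]-P[2]-P[3]); print('axis',np.degrees(np.arctan2(d[1],d[0])))
# two wrist places for rim height
for a,b in(((255,157),(280,188)),((356,192),(280,320)),((335,248),(356,321)),((238,216),(360,188.5))):
    for bb in((280,188),(360,188.5),(356,321),(280,320)):
        X,r=tri([(W0,a),(W,bb)])
        if r<.004: print(a,bb,X,r)
```

```text
[array([0.5162, 0.0143]), array([0.5348, 0.069 ]), array([0.6345, 0.0358]), array([ 0.6145, -0.0217])] [0.575  0.0243] [np.float64(0.10461791256657496), np.float64(0.057707012183930755), np.float64(0.10505244905815748), np.float64(0.06081641630090584)]
axis 160.73916108525498
(255, 157) (360, 188.5) [0.536  0.0697 0.0381] 1.8394673429146784e-05
(356, 192) (356, 321) [0.6354 0.036  0.046 ] 0.0003343135972931662
(335, 248) (280, 320) [ 0.6153 -0.0216  0.0459] 0.0005903997017931858
(238, 216) (280, 188) [0.5166 0.0127 0.0428] 0.0008513154755443147
(238, 216) (356, 321) [0.5548 0.0422 0.1996] 0.0016438605107732844
```

```bash
python3 -m inch '[[[0,-0.004,0.0006,0.012,-0.003,-0.009,1],[0.04,0,0,0,0,0,1],[0.03,0,0,0,0,0,1],[0,0,0,0,0,0,1]]]'; python3 -c "
from h import *
go((.5757,.0245,.03),71)"
```

```text
t: 1.9
tool_pos: [0.5788, 0.0242, 0.0771]
orientation: [-0.957, 1.346, 0.95]
force: [-0.9, 0.2, -0.7]
opening: 0.0931
t 1.9 pos [0.5788 0.0242 0.0771] yaw 70.46147781762205 tilt [-1.     -0.0065  0.0024] open 0.0931276667738311 F [-0.9322  0.1524 -0.6749] q6 -1.2767848041432814
shift [ 0.047   0.0034 -0.0009] turn [-0.0094  0.0023  0.0066] shift in goal axes [ 0.0471  0.0031 -0.0008]
```

```bash
python3 -m inch '[[[0.02,0.003,-0.001,-0.008,0.002,0.006,1],[0.02,0,0,0,0,0,1],[0.006,0,0,0,0,0,1],[0,0,0,0,0,0,1]]]'; python3 -c "
from h import *
go((.5757,.0245,.03),71)"
```

```text
t: 2.3
tool_pos: [0.5787, 0.0241, 0.0347]
orientation: [-0.96, 1.345, 0.955]
force: [-0.6, 0.2, -0.4]
opening: 0.0931
t 2.3 pos [0.5787 0.0241 0.0347] yaw 70.74134437442477 tilt [-1.     -0.0048  0.0016] open 0.09310724298747028 F [-0.6262  0.1701 -0.4481] q6 -1.2817785586907324
shift [ 0.0046  0.003  -0.0006] turn [-0.0045  0.0016  0.0048] shift in goal axes [ 0.0047  0.003  -0.0006]
```

```bash
python3 -m inch '[[[0.004,0.003,0,0,0,0.004,1],[0,0,0,0,0,0,0.5],[0,0,0,0,0,0,0.5],[0,0,0,0,0,0,0.5],[0,0,0,0,0,0,0.5],[0,0,0,0,0,0,0.5],[0,0,0,0,0,0,0.5]]]' 30; python3 -c "
from h import *
go((.5757,.0245,.03),71)"
```

```text
t: 3.0
tool_pos: [0.5791, 0.025, 0.0359]
orientation: [-0.96, 1.343, 0.953]
force: [-0.1, -1.0, -1.3]
opening: 0.0615
t 3.0 pos [0.5791 0.025  0.0359] yaw 70.70173809202302 tilt [-1.     -0.0072  0.0036] open 0.061525213790522386 F [-0.1085 -0.9753 -1.2683] q6 -1.280775011406753
shift [ 0.0058  0.0031 -0.0016] turn [-0.0052  0.0036  0.0072] shift in goal axes [ 0.0059  0.003  -0.0015]
```

```bash
python3 -m inch '[[[-0.02,0,0,0,0,0,0.5],[-0.04,0,0,0,0,0,0.5],[-0.04,0,0,0,0,0,0.5],[-0.04,0,0,0,0,0,0.5],[-0.03,0,0,0,0,0,0.5],[-0.01,0,0,0,0,0,0.5],[0,0,0,0,0,0,0.5]]]'
python3 - <<'E'
from h import *
go((.45,.305,.22),95)
R=Ro.from_rotvec(telemetry.read_state()['orientation']); p=telemetry.read_state()['tool_pos']
for n in('wrist','scene','side'):
    c=optics.read_camera(n); np.save(f'pics/{n}2.npy',c,allow_pickle=True)
    for col in('yellow','green'):
        for k in blobs(mask(c,col))[:2]:
            print(n,col,cv2.contourArea(k),hull(k,2).tolist())
            if n=='wrist' and col=='yellow': print([R.inv().apply(onplane(c,u,p[2]+.011)-p) for u in hull(k,2)])
E
```

```text
t: 3.7
tool_pos: [0.5741, 0.025, 0.217]
orientation: [-0.955, 1.351, 0.96]
force: [-0.0, -1.4, -3.3]
opening: 0.062
t 3.7 pos [0.5741 0.025  0.217 ] yaw 70.69714888259567 tilt [-1.      0.0027  0.0009] open 0.062036775785206756 F [-0.0474 -1.375  -3.267 ] q6 -1.280688949287793
shift [-0.0023  0.2096  0.2232] turn [-0.4242  0.0015 -0.0025] shift in goal axes [-0.003   0.0992  0.2897]
wrist yellow 8994.5 [[396, 204], [387, 344], [252, 344], [243, 208], [245, 202], [261, 191], [376, 190]]
[array([-0.0108,  0.0531,  0.0319]), array([-0.011 , -0.0109,  0.0315]), array([-0.0111, -0.0107, -0.03  ]), array([-0.0109,  0.0516, -0.0303]), array([-0.0109,  0.054 , -0.0294]), array([-0.0109,  0.0584, -0.0227]), array([-0.0108,  0.0588,  0.0235])]
wrist yellow 7686.0 [[639, 442], [202, 444], [210, 421], [484, 413], [608, 414], [617, 419]]
[array([-0.011 , -0.0662,  0.1601]), array([-0.0112, -0.0667, -0.0578]), array([-0.0112, -0.0529, -0.0527]), array([-0.0111, -0.0486,  0.0805]), array([-0.011 , -0.0494,  0.1409]), array([-0.011 , -0.0523,  0.1459])]
wrist green 2390.0 [[639, 0], [639, 46], [620, 56], [604, 60], [588, 0]]
wrist green 1373.0 [[560, 0], [581, 0], [597, 63], [583, 68], [577, 66]]
scene yellow 1908.5 [[315, 144], [342, 136], [349, 138], [380, 163], [378, 187], [345, 198], [315, 169]]
scene green 935.5 [[377, 132], [412, 143], [410, 156], [395, 171], [381, 167], [374, 150]]
side yellow 1273.0 [[366, 162], [361, 207], [301, 201], [303, 168], [358, 160]]
side green 1323.0 [[269, 126], [277, 149], [224, 160], [217, 136]]
side green 258.5 [[279, 154], [278, 160], [228, 171], [225, 168], [232, 164]]
```

```bash
python3 -m inch '[[[-0.02,0,0,-0.14,0,0,0.5],[-0.014,0,0,-0.14,0,0,0.5],[0,0,0,-0.14,0,0,0.5],[0,-0.002,0.04,0,0,0,0.5],[0,-0.002,0.05,0,0,0,0.5],[0,-0.002,0.05,0,0,0,0.5],[0,-0.002,0.05,0,0,0,0.5],[0,-0.002,0.05,0,0,0,0.5],[0,0,0.03,0,0,0,0.5],[0,0,0,0,0,0,0.5],[0,0,0,0,0,0,0.5]]]'
python3 - <<'E'
from h import *
go((.45,.305,.22),95)
ims={}
for n in('wrist','scene','side'):
    c=optics.read_camera(n); np.save(f'pics/{n}3.npy',c,allow_pickle=True); ims[n]=c['frame']
    for col in('yellow','green'):
        for k in blobs(mask(c,col))[:2]: print(n,col,cv2.contourArea(k),hull(k,2).tolist())
cv2.imwrite('pics/v3.png',np.hstack([cv2.resize(ims['wrist'],(480,360)),ims['scene'][0:360,280:580]]))
E
```

```text
t: 4.95
tool_pos: [0.5432, 0.2988, 0.2173]
orientation: [-1.26, 1.202, 1.318]
force: [0.3, -0.7, -2.9]
opening: 0.0618
t 4.95 pos [0.5432 0.2988 0.2173] yaw 95.67798034723322 tilt [-0.9987  0.0516 -0.0018] open 0.06182819840491859 F [ 0.3151 -0.6954 -2.8938] q6 -1.2585220988671022
shift [0.002  0.0921 0.0154] turn [ 0.0118 -0.0021 -0.0516] shift in goal axes [-0.0027  0.0923  0.0143]
wrist yellow 9161.0 [[396, 203], [387, 344], [252, 344], [243, 203], [261, 191], [377, 190]]
wrist yellow 4395.5 [[385, 380], [383, 415], [256, 415], [254, 381]]
wrist green 14625.5 [[403, 50], [405, 75], [400, 207], [397, 209], [301, 188], [297, 53]]
scene yellow 1610.0 [[391, 92], [407, 83], [450, 97], [446, 117], [431, 130], [389, 115], [387, 112]]
scene green 1440.0 [[350, 143], [369, 130], [411, 143], [410, 156], [393, 171], [350, 156]]
side yellow 1286.0 [[259, 75], [281, 73], [313, 77], [317, 84], [316, 105], [267, 113], [260, 96]]
side green 1376.0 [[279, 147], [223, 160], [216, 137], [269, 126]]
side green 280.0 [[279, 154], [277, 160], [237, 169], [225, 168], [228, 165]]
```

View pics/v3.png

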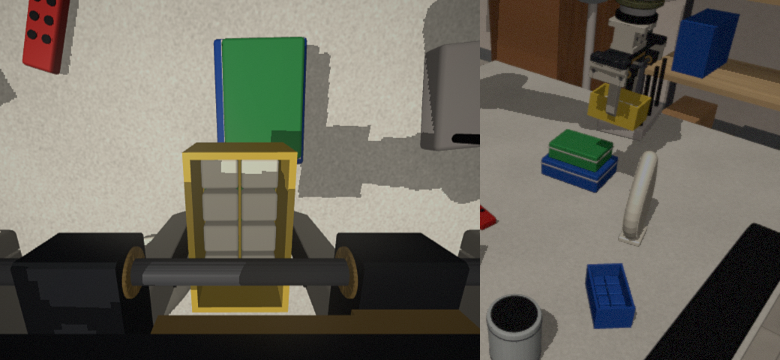

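Run:
```python
from h import *
W,S,D=[np.load(f'pics/{n}3.npy',allow_pickle=True).item() for n in('wrist','scene','side')]
print('cam',pose(W)[2])
m=mask(W,'green')
for r in(60,90,120,150,180):
    x=np.where(m[r])[0]; a,b=onplane(W,(x[0],r),.085),onplane(W,(x[-1],r),.085); print(r,x[0],x[-1],a[:2],b[:2],np.linalg.norm(a-b))
BL,TL=onplane(W,(297,52),.085),onplane(W,(403.5,50),.085)
print(BL,TL,np.linalg.norm(BL-TL))
v=(TL-BL)/np.linalg.norm(TL-BL); u=np.array([v[1],-v[0],0]); print('centre',(BL+TL)/2+.063*u,'yaw',np.degrees(np.arctan2(u[1],u[0])))
print('TL',*tri([(W,(403.5,50)),(S,(369,130)),(D,(216,137))]))
print('BL',*tri([(W,(297,52)),(S,(350,142.5))]))
print('TR',*tri([(S,(411,143)),(D,(269,126))]))
print('scene/side plane',[onplane(S,p,.085)[:2] for p in((350,142.5),(369,130),(411,143))],[onplane(D,p,.085)[:2] for p in((216,137),(269,126))])
# edge profile side view, columns through front edge
g=cv2.cvtColor(D['frame'],cv2.COLOR_BGR2HSV)
for x in(240,255,270): print(x,[(y,int(g[y,x,0]),int(g[y,x,2])) for y in range(140,164)])
```

```text
cam [0.4779 0.2933 0.3693]
60 297 405 [0.3976 0.2679] [0.3896 0.35  ] 0.08255631007230041
90 297 404 [0.4189 0.2696] [0.4107 0.3525] 0.08323619727800118
120 298 403 [0.4408 0.2723] [0.4327 0.355 ] 0.08314842927736767
150 299 402 [0.4636 0.275 ] [0.4555 0.3577] 0.08305744903237039
180 300 401 [0.4872 0.2779] [0.4791 0.3604] 0.08296307690558098
[0.3921 0.2674 0.085 ] [0.3828 0.3478 0.085 ] 0.08097296381937844
centre [0.45   0.3148 0.085 ] yaw 6.581130133216773
TL [0.3836 0.3502 0.0788] 0.0031952801966433336
BL [0.3926 0.2678 0.0827] 0.0012686001258417612
TR [0.5025 0.3573 0.0829] 9.013893754822591e-05
scene/side plane [array([0.3966, 0.2645]), array([0.393 , 0.3423]), array([0.5044, 0.3541])] [array([0.384 , 0.3406]), array([0.5023, 0.3544])]
240 [(140, 66, 101), (141, 66, 101), (142, 65, 100), (143, 66, 100), (144, 66, 101), (145, 66, 101), (146, 66, 100), (147, 66, 102), (148, 65, 100), (149, 66, 99), (150, 66, 101), (151, 65, 101), (152, 65, 102), (153, 65, 103), (154, 65, 109), (155, 66, 118), (156, 66, 109), (157, 64, 95), (158, 61, 93), (159, 56, 104), (160, 43, 109), (161, 56, 99), (162, 64, 88), (163, 64, 84)]
255 [(140, 65, 100), (141, 65, 100), (142, 65, 100), (143, 66, 101), (144, 66, 100), (145, 66, 101), (146, 65, 102), (147, 65, 100), (148, 65, 101), (149, 66, 102), (150, 66, 103), (151, 65, 113), (152, 66, 117), (153, 66, 105), (154, 64, 90), (155, 59, 94), (156, 53, 107), (157, 44, 100), (158, 55, 87), (159, 63, 81), (160, 65, 85), (161, 65, 85), (162, 65, 86), (163, 63, 85)]
270 [(140, 66, 99), (141, 66, 101), (142, 66, 100), (143, 66, 101), (144, 66, 100), (145, 66, 99), (146, 65, 102), (147, 65, 106), (148, 66, 113), (149, 66, 115), (150, 65, 100), (151, 63, 88), (152, 58, 94), (153, 51, 103), (154, 55, 100), (155, 62, 89), (156, 65, 86), (157, 65, 84), (158, 64, 86), (159, 64, 85), (160, 64, 82), (161, 66, 83), (162, 86, 74), (163, 107, 96)]
```

Picture 6 shows the green top in wrist view with its corners at (297,52) and (403,50) full-scale, and the yellow box gripped straight. The tool is tilted 3°, so I level it and remeasure the column from another place.

```bash
python3 -m inch '[[[-0.01,0,0.01,-0.014,-0.002,-0.052,0.5],[-0.01,-0.02,0.01,0,0,0,0.5],[0,-0.01,0,0,0,0,0.5],[0,0,0,0,0,0,0.5],[0,0,0,0,0,0,0.5]]]'
cat > meas.py <<'E'
from h import *
from sys import argv
W=optics.read_camera('wrist'); np.save(f'pics/wrist{argv[1]}.npy',W,allow_pickle=True)
go((.449,.3145,.24),96.5); print('cam',pose(W)[2])
k=blobs(mask(W,'green'))[0]; print(hull(k,2).tolist())
P=np.array([onplane(W,u,.084)[:2] for u in k.reshape(-1,2)])
a=np.radians(6.5); u,v=np.array([np.cos(a),np.sin(a)]),np.array([-np.sin(a),np.cos(a)])
print('along u min/max',np.percentile(P@u,[1,99]),'along v',np.percentile(P@v,[2,98]))
cu,cv=np.percentile(P@u,1)+.0625,np.percentile(P@v,[2,98]).mean(); print('centre',cu*u+cv*v)
y=blobs(mask(W,'yellow'))[0]; print('yellow',hull(y,2).tolist())
E
python3 meas.py 4
```

```text
t: 5.6
tool_pos: [0.5734, 0.3131, 0.2358]
orientation: [-1.285, 1.162, 1.284]
force: [0.4, 0.3, -2.2]
opening: 0.0619
t 5.65 pos [0.5732 0.313  0.2356] yaw 95.84822382499138 tilt [-1.      0.002  -0.0024] open 0.0614298315910142 F [-1.0908 -0.6303 -2.2137] q6 -1.2505934831970502
shift [-0.0042  0.1234  0.0141] turn [-0.0114 -0.0024 -0.002 ] shift in goal axes [-0.0044  0.1233  0.0156]
cam [0.5006 0.3067 0.3844]
[[390, 0], [386, 160], [383, 163], [291, 164], [288, 159], [282, 12], [284, 0]]
along u min/max [0.4194 0.5422] along v [0.2203 0.3047]
centre [0.4491 0.3154]
yellow [[396, 204], [387, 344], [252, 344], [243, 203], [261, 191], [376, 190]]
```

```bash
python3 -m inch '[[[0,0.03,0.004,-0.0114,-0.002,-0.002,0.5],[0,0.04,0.004,0,0,0,0.5],[0,0.04,0.004,0,0,0,0.5],[0.02,0.013,0.004,0,0,0,0.5],[0.03,0,0,0,0,0,0.5],[0.02,0,0,0,0,0,0.5],[0,0,0,0,0,0,0.5],[0,0,0,0,0,0,0.5]]]'; python3 meas.py 5
```

```text
t: 6.45
tool_pos: [0.4433, 0.3113, 0.1625]
orientation: [-1.289, 1.156, 1.29]
force: [0.1, 0.7, -1.5]
opening: 0.0619
t 6.5 pos [0.4434 0.3114 0.1624] yaw 96.2804990477107 tilt [-1.      0.0012 -0.0006] open 0.06182398281194863 F [ 0.0532  0.0332 -1.8653] q6 -1.162762909124328
shift [-0.0776 -0.0059  0.0025] turn [-0.0038 -0.0006 -0.0012] shift in goal axes [-0.0776 -0.006   0.0025]
cam [0.3706 0.3041 0.3109]
[[385, 194], [260, 190], [259, 183], [264, 177], [381, 175], [386, 180]]
along u min/max [0.4172 0.429 ] along v [0.221  0.3041]
centre [0.4469 0.3151]
yellow [[396, 203], [387, 344], [252, 344], [243, 203], [262, 190], [377, 190]]
```

```bash
python3 -m inch '[[[0,-0.006,0.003,-0.004,0,0,0.5],[0.015,0,0,0,0,0,0.5],[0.015,0,0,0,0,0,0.5],[0,0,0,0,0,0,0.5],[0,0,0,0,0,0,0.5]]]'; python3 -c "
from h import *
go((.449,.315,.121),96.5)"
```

```text
t: 7.0
tool_pos: [0.4519, 0.316, 0.1329]
orientation: [-1.292, 1.15, 1.29]
force: [0.3, 0.0, -2.6]
opening: 0.0619
t 7.0 pos [0.4519 0.316  0.1329] yaw 96.47269009679853 tilt [-1.     -0.0032  0.0013] open 0.061913072960828305 F [ 0.3301  0.0218 -2.6001] q6 -1.1664730242487478
shift [ 0.0119  0.0031 -0.0007] turn [-0.0005  0.0013  0.0032] shift in goal axes [ 0.0119  0.003  -0.0006]
```

```bash
python3 -m inch '[[[0.005,0.003,-0.001,0,0.001,0.003,0.5],[0.004,0,0,0,0,0,0.5],[0,0,0,0,0,0,0.5],[0,0,0,0,0,0,0.5]]]'; python3 -c "
from h import *
go((.449,.315,.121),96.5)"; python3 meas.py 6|tail -2
```

```text
t: 7.4
tool_pos: [0.4486, 0.3145, 0.1232]
orientation: [-1.292, 1.154, 1.292]
force: [-0.8, 0.5, -1.8]
opening: 0.062
t 7.4 pos [0.4486 0.3145 0.1232] yaw 96.4791463762442 tilt [-1.      0.0004  0.    ] open 0.06199585147734607 F [-0.7702  0.4861 -1.8213] q6 -1.1662287301892929
shift [ 0.0022 -0.0004  0.0005] turn [-0.0004  0.     -0.0004] shift in goal axes [ 0.0022 -0.0004  0.0005]
centre [0.4468 0.315 ]
yellow [[396, 203], [387, 344], [252, 344], [243, 203], [262, 190], [377, 190]]
```

```bash
python3 -m inch '[[[0.002,0,0,0,0,0,0.5],[0.001,0,0,0,0,0,0.5],[0,0,0,0,0,0,0.5]]]'; python3 -m inch '[[[0.001,0,0,0,0,0,0.5],[0,0,0,0,0,0,0.5]]]'
```

```text
t: 7.75
tool_pos: [0.4492, 0.3149, 0.1213]
orientation: [-1.292, 1.152, 1.292]
force: [-0.8, 0.6, -2.7]
opening: 0.0618
t: 7.95
tool_pos: [0.4495, 0.3151, 0.1212]
orientation: [-1.292, 1.151, 1.291]
force: [-0.2, 0.3, -1.7]
opening: 0.0619
```

```bash
python3 -m inch '[[[0.002,0,0,0,0,0,0.5],[0,0,0,0,0,0,0.5]]]'; python3 -m inch '[[[0.002,0,0,0,0,0,0.5],[0,0,0,0,0,0,0.5]]]';python3 -c "
from h import *
go((.449,.315,.121),96.5)"
```

```text
t: 8.15
tool_pos: [0.4499, 0.3153, 0.1212]
orientation: [-1.292, 1.15, 1.291]
force: [1.2, -0.3, -1.8]
opening: 0.0618
t: 8.35
tool_pos: [0.4504, 0.3156, 0.121]
orientation: [-1.293, 1.149, 1.29]
force: [0.7, 0.1, -1.3]
opening: 0.0618
t 8.35 pos [0.4504 0.3156 0.121 ] yaw 96.49258158470586 tilt [-1.     -0.0045  0.0019] open 0.061785131419605545 F [ 0.6783  0.1414 -1.3166] q6 -1.166233531710977
shift [-0.0001  0.0015 -0.0004] turn [-0.0001  0.0019  0.0045] shift in goal axes [-0.      0.0015 -0.0004]
```

```bash
python3 -m inch '[[[0,0,0,0,0,0,0.8],[0,0,0,0,0,0,0.9],[0,0,0,0,0,0,1],[0,0,0,0,0,0,1],[0,0,0,0,0,0,1],[-0.02,0,0,0,0,0,1],[-0.04,0,0,0,0,0,1],[-0.04,0,0,0,0,0,1],[-0.03,0,0,0,0,0,1],[0,0,0,0,0,0,1]]]'
python3 - <<'E'
from h import *
go((.545,.315,.25),96.5)
c=optics.read_camera('wrist'); np.save('pics/wrist7.npy',c,allow_pickle=True)
for k in blobs(mask(c,'yellow'))[:2]: print(hull(k,2).tolist(),[onplane(c,u,.133)[:2] for u in hull(k,2)])
for k in blobs(mask(c,'green'))[:2]: print(hull(k,2).tolist())
cv2.imwrite('pics/v7.png',c['frame'])
E
```

```text
t: 9.35
tool_pos: [0.4485, 0.3144, 0.252]
orientation: [-1.292, 1.154, 1.292]
force: [0.6, 1.0, -0.3]
opening: 0.0929
t 9.35 pos [0.4485 0.3144 0.252 ] yaw 96.4839773689279 tilt [-1.      0.0005 -0.0002] open 0.09290026315831239 F [ 0.5567  1.0304 -0.3026] q6 -1.1662187982489398
shift [ 0.002  -0.096  -0.0103] turn [-0.0003 -0.0002 -0.0005] shift in goal axes [ 0.002  -0.096  -0.0103]
[[359, 180], [356, 303], [285, 303], [282, 181], [286, 178]] [array([0.3931, 0.3398]), array([0.4961, 0.352 ]), array([0.5028, 0.2917]), array([0.4005, 0.2806]), array([0.3979, 0.2835])]
[[364, 164], [365, 187], [361, 229], [280, 289], [274, 166]]
```

View pics/v7.png

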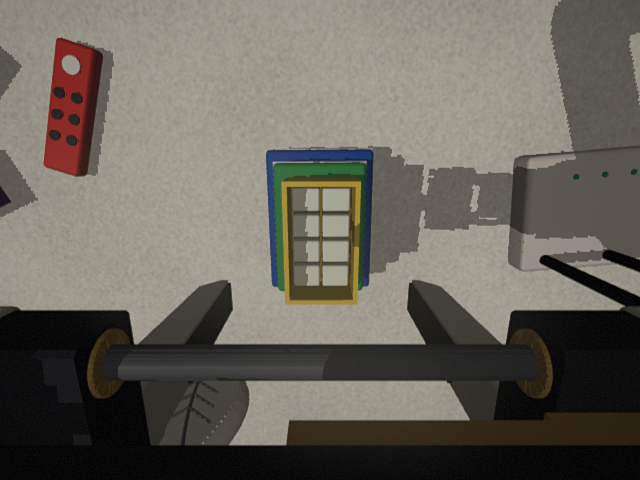

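Picture 7 shows the yellow box sitting parallel on the green and blue boxes: rim corners (282,181), (359,180), (356,303), (285,303), centre about (.448,.316), yaw 6.5°. Next, the lids.

```bash
python3 -m inch '[[[0,0.001,-0.03,0,0,0,1],[0,0.001,-0.05,0,0,0,1],[0,0.001,-0.05,0,0,0,1],[0,0.001,-0.05,0,0,0,1],[0,0.001,-0.05,0,0,0,1],[0,0.001,-0.05,0,0,0,1],[0,0.001,-0.05,0,0,0,1],[0,0.001,-0.05,0,0,0,1],[0,0.001,-0.05,0,0,0,1],[0,0.001,-0.05,0,0,0,1],[0,0.001,-0.05,0,0,0,1],[0,0.002,-0.05,0,0,0,1],[0,0,-0.014,0,0,0,1],[0,0,0,0,0,0,1]]]';  python3 -m inch '[[[0,0,0,0.15,0,0,1],[0,0,0,0.15,0,0,1],[0,0,0,0.15,0,0,1],[0,0,0,0.15,0,0,1],[0,0,0,0.15,0,0,1],[0,0,0,0.15,0,0,1],[0,0,0,0.15,0,0,1],[0,0,0,0.15,0,0,1],[0,0,0,0.02,0,0,1],[0,0,0,0,0,0,1]]]'; python3 -c "
from h import *
go((.502,-.278,.21),26.4)"
```

```text
t: 10.8
tool_pos: [0.4931, -0.2823, 0.2251]
orientation: [-1.276, 1.167, 1.32]
force: [0.2, 0.7, 0.6]
opening: 0.093
t: 11.8
tool_pos: [0.491, -0.2625, 0.2148]
orientation: [-0.347, 1.576, 0.392]
force: [-0.0, 0.4, 0.7]
opening: 0.0932
t 11.8 pos [ 0.491  -0.2625  0.2148] yaw 26.922227227796526 tilt [-0.9989  0.0359 -0.0289] open 0.09324482188942858 F [-0.0299  0.3656  0.6831] q6 -1.0473212805847978
shift [ 0.0041 -0.019   0.0029] turn [ 0.0086 -0.029  -0.0358] shift in goal axes [ 0.0048 -0.0188  0.003 ]
```

Level the tool, then measure the lids from two heights.

```bash
python3 -m inch '[[[0,-0.01,0.003,0.0086,-0.029,-0.0358,1],[-0.03,-0.009,0,0,0,0,1],[0,0,0,0,0,0,1],[0,0,0,0,0,0,1]]]'
cat > lid.py <<'E'
from h import *
from sys import argv
W=optics.read_camera('wrist'); np.save(f'pics/wrist{argv[1]}.npy',W,allow_pickle=True); cv2.imwrite(f'pics/l{argv[1]}.png',W['frame'])
go((.502,-.278,.21),26.4)
m=mask(W,'orange'); h=hull(blobs(m)[0],3); print('orange',h.tolist(),[onplane(W,u,.029)[:2] for u in h])
# knob: dark, unsaturated region within lid hull
hm=np.zeros(m.shape,np.uint8); cv2.fillConvexPoly(hm,cv2.convexHull(blobs(m)[0]),255)
d=cv2.inRange(W['frame'],(0,0,0),(45,45,45))&cv2.erode(hm,np.ones((9,9)))
for k in blobs(d,40)[:3]: print('dark',cv2.contourArea(k),hull(k,2).tolist(),[onplane(W,u,.087)[:2] for u in hull(k,2)])
E
python3 lid.py 8
```

```text
t: 12.2
tool_pos: [0.5015, -0.274, 0.2418]
orientation: [-0.372, 1.54, 0.378]
force: [0.2, -0.1, -1.5]
opening: 0.0931
t 12.25 pos [ 0.5019 -0.2743  0.2426] yaw 27.396179891288675 tilt [-1.      0.0029 -0.0005] open 0.09287628877524441 F [ 0.5514 -0.5396  0.4155] q6 -1.06863813266975
shift [ 0.0326 -0.0034 -0.0016] turn [ 0.0174 -0.0005 -0.0029] shift in goal axes [ 0.0326 -0.0033 -0.0016]
orange [[372, 192], [369, 257], [267, 257], [264, 192]] [array([ 0.5354, -0.218 ]), array([ 0.568 , -0.2819]), array([ 0.4673, -0.3341]), array([ 0.434 , -0.2704])]
dark 202.5 [[324, 218], [326, 246], [309, 244], [311, 220]] [array([ 0.4976, -0.2568]), array([ 0.5114, -0.2792]), array([ 0.4966, -0.2847]), array([ 0.488 , -0.2638])]
```

View pics/l8.png

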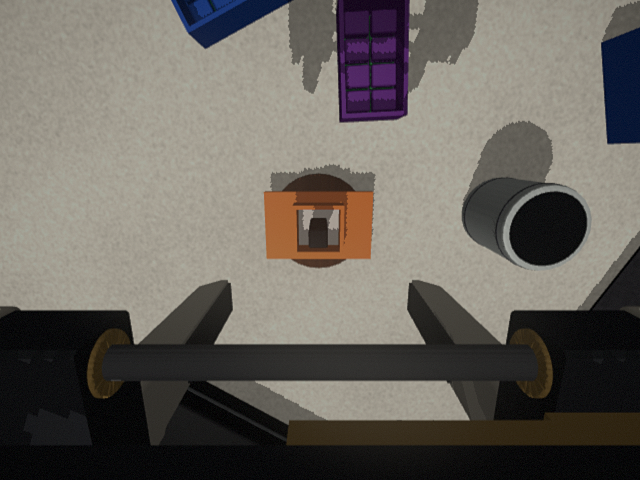

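Picture 8 shows the lids on the coaster: orange plate corners (264,192), (372,192), (369,257), (267,257), with the black knob near (318,237). The speaker is well clear at (525,220).

Run:
```python
from h import *
W=np.load('pics/wrist8.npy',allow_pickle=True).item();S=np.load('pics/scene0.npy',allow_pickle=True).item();D=np.load('pics/side0.npy',allow_pickle=True).item()
for w,s,d in(((372,192),(230,313),(345,368)),((369,257),(212,351),(375,401)),((267,257),(144,334),(318,448)),((264,192),(166,301),(289,410))): print(*tri([(W,w),(S,s),(D,d)]))
# knob top corners in views: expected pixels vs model heights
a=np.radians(27.2);c=np.array([.5015,-.2765]);u=np.array([np.cos(a),np.sin(a)]);v=np.array([-u[1],u[0]])
K=[np.r_[c+.009*(i*u+j*v),.087] for i,j in((-1,1),(1,1),(1,-1),(-1,-1))]
print(proj(W,K)); print(proj(S,K)); print(proj(D,K))
for n,cam,(x0,x1,y0,y1) in(('S',S,(165,205,280,335)),('D',D,(315,350,375,420)),('W',W,(295,345,205,255))):
    f=cam['frame'][y0:y1,x0:x1]; m=cv2.inRange(f,(0,0,0),(50,50,50))
    for k in blobs(m,40)[:2]: print(n,(hull(k,2)+[x0,y0]).tolist())
```

```text
[ 0.5358 -0.2192  0.0257] 0.0011544425183394745
[ 0.5693 -0.2833  0.0227] 0.0009866891877664393
[ 0.4674 -0.3347  0.0268] 0.00043615515989634484
[ 0.4349 -0.2712  0.0269] 0.0013661845968019656
[[308.0114 229.1006]
 [327.7241 229.1532]
 [327.5494 248.1445]
 [308.1293 248.0931]]
[[177.8744 291.9174]
 [188.7636 293.9534]
 [183.2334 302.6899]
 [172.1574 300.5743]]
[[323.6263 387.2326]
 [333.1346 379.8709]
 [341.19   388.8876]
 [331.6446 396.4286]]
S [[178, 295], [186, 296], [194, 317], [191, 325], [179, 321], [174, 304]]
W [[325, 218], [327, 245], [309, 245], [311, 219]]
```

```bash
python3 -m inch '[[[0.03,-0.001,-0.001,0.003,0,-0.003,1],[0.04,0,0,0,0,0,1],[0.04,0,0,0,0,0,1],[0.02,0,0,0,0,0,1],[0,0,0,0,0,0,1],[0,0,0,0,0,0,1]]]'; python3 lid.py 9; python3 -c "
from h import *
go((.502,-.276,.076),27.2)"
```

```text
t: 12.85
tool_pos: [0.5015, -0.2737, 0.1078]
orientation: [-0.381, 1.537, 0.38]
force: [0.0, -0.5, -0.1]
opening: 0.0927
t 12.9 pos [ 0.5015 -0.2737  0.1079] yaw 27.77404336343709 tilt [-1.     -0.0009  0.0002] open 0.09280810371522072 F [ 0.0454  0.0834 -0.8897] q6 -1.0738198706346294
shift [-0.1021 -0.0041 -0.0016] turn [0.024  0.0002 0.0009] shift in goal axes [-0.1021 -0.0041 -0.0015]
orange [[232, 213], [400, 213], [395, 311], [238, 311]] [array([ 0.4337, -0.2705]), array([ 0.5341, -0.2178]), array([ 0.5686, -0.2815]), array([ 0.4669, -0.3349])]
dark 953.5 [[331, 310], [302, 310], [300, 307], [301, 278], [307, 253], [328, 253], [332, 287]] [array([ 0.5116, -0.2784]), array([ 0.4976, -0.2858]), array([ 0.4958, -0.2847]), array([ 0.4887, -0.2695]), array([ 0.4852, -0.2557]), array([ 0.4949, -0.2506]), array([ 0.5057, -0.2664])]
t 12.9 pos [ 0.5015 -0.2737  0.1079] yaw 27.77404336343709 tilt [-1.     -0.0009  0.0002] open 0.09280810371522072 F [ 0.0454  0.0834 -0.8897] q6 -1.0738198706346294
shift [ 0.0319 -0.0022 -0.0006] turn [0.01   0.0002 0.0009] shift in goal axes [ 0.0319 -0.0023 -0.0006]
```

```bash
python3 -m inch '[[[0.015,-0.002,-0.001,0.003,0,0,1],[0.015,0,0,0,0,0,1],[0,0,0,0,0,0,1],[0,0,0,0,0,0,1]]]'; python3 -c "
from h import *
go((.501,-.2755,.076),27.6)"
```

```text
t: 13.3
tool_pos: [0.504, -0.2777, 0.0795]
orientation: [-0.382, 1.533, 0.373]
force: [0.5, 0.4, 0.0]
opening: 0.0932
t 13.3 pos [ 0.504  -0.2777  0.0795] yaw 27.628424517087172 tilt [-1.     -0.0067  0.0034] open 0.09320113485323199 F [0.5495 0.4083 0.0227] q6 -1.0746328723145955
shift [ 0.0035  0.0034 -0.0017] turn [0.0005 0.0034 0.0067] shift in goal axes [ 0.0035  0.0034 -0.0017]
```

```bash
python3 -m inch '[[[0.003,0.003,-0.0015,0,0.0034,0.0067,1],[0,0,0,0,0,0,1],[0,0,0,0,0,0,1]]]'; python3 -c "
from h import *
go((.501,-.2755,.076),27.6)"
```

```text
t: 13.6
tool_pos: [0.5016, -0.2759, 0.0771]
orientation: [-0.378, 1.537, 0.378]
force: [0.4, 0.3, -0.6]
opening: 0.0931
t 13.6 pos [ 0.5016 -0.2759  0.0771] yaw 27.627796363058973 tilt [-1.     -0.0004  0.0003] open 0.09312706215573072 F [ 0.3575  0.3105 -0.5616] q6 -1.0746821940257085
shift [ 0.0011  0.0006 -0.0003] turn [0.0005 0.0003 0.0004] shift in goal axes [ 0.0011  0.0006 -0.0003]
```

```bash
python3 -m inch '[[[0,0,0,0,0,0,0.5],[0,0,0,0,0,0,0.4],[0,0,0,0,0,0,0.3],[0,0,0,0,0,0,0.2],[0,0,0,0,0,0,0.1],[0,0,0,0,0,0,0.05],[0,0,0,0,0,0,0.05],[0,0,0,0,0,0,0.05],[0,0,0,0,0,0,0.05]]]' 35; python3 -c "
from h import *
go((.501,-.2755,.076),27.6)"
```

```text
t: 14.5
tool_pos: [0.5021, -0.2762, 0.0781]
orientation: [-0.379, 1.536, 0.377]
force: [-0.6, -0.2, -0.1]
opening: 0.0256
t 14.5 pos [ 0.5021 -0.2762  0.0781] yaw 27.631311992366946 tilt [-1.     -0.0018  0.001 ] open 0.025597136306188727 F [-0.6142 -0.2363 -0.1202] q6 -1.0746878418603314
shift [ 0.0021  0.0012 -0.0007] turn [0.0005 0.001  0.0018] shift in goal axes [ 0.0021  0.0012 -0.0007]
```

Still closing; continue until it stops.

```bash
python3 -m inch '[[[0,0,0,0,0,0,0.05],[0,0,0,0,0,0,0.05],[0,0,0,0,0,0,0.05],[0,0,0,0,0,0,0.05]]]'; python3 -m inch '[[[-0.004,0,0,0,0,0,0.05],[-0.008,0,0,0,0,0,0.05],[-0.008,0,0,0,0,0,0.05],[0,0,0,0,0,0,0.05]]]';  python3 lid.py 10
python3 - <<'E'
from h import *
for n in('side','scene'):
    c=optics.read_camera(n); h=[hull(k,2).tolist() for k in blobs(mask(c,'orange')) if 500<cv2.contourArea(k)<9000]; print(n,h)
    np.save(f'pics/{n}10.npy',c,allow_pickle=True)
E
```

```text
t: 14.9
tool_pos: [0.5021, -0.2763, 0.0781]
orientation: [-0.379, 1.536, 0.377]
force: [-0.3, -0.5, 0.2]
opening: 0.0177
t: 15.3
tool_pos: [0.5014, -0.2758, 0.099]
orientation: [-0.378, 1.537, 0.378]
force: [-0.3, -0.8, -2.5]
opening: 0.0177
t 15.35 pos [ 0.5012 -0.2757  0.0984] yaw 27.630594647457343 tilt [-1.      0.0004 -0.0002] open 0.01826499952768162 F [ 0.6353 -0.686  -3.5526] q6 -1.0746940429009124
shift [-0.1116 -0.0024 -0.0004] turn [ 0.0215 -0.0003 -0.0004] shift in goal axes [-0.1116 -0.0025 -0.0003]
orange [[417, 218], [409, 310], [229, 309], [224, 217]] [array([ 0.5431, -0.2173]), array([ 0.5728, -0.2757]), array([ 0.4604, -0.3335]), array([ 0.4313, -0.2749])]
dark 1555.0 [[332, 263], [339, 283], [342, 306], [297, 306], [306, 264]] [array([ 0.4976, -0.2542]), array([ 0.5057, -0.2619]), array([ 0.5131, -0.2723]), array([ 0.4926, -0.283 ]), array([ 0.4864, -0.2606])]
side [[[356, 373], [375, 395], [323, 441], [316, 442], [301, 423], [304, 411], [352, 372]]]
scene [[[229, 303], [211, 343], [141, 327], [162, 295], [203, 294]], [[299, 40], [311, 41], [355, 56], [355, 77], [296, 59]]]
```

```bash
python3 -m inch '[[[-0.01,0,0,0,0,0,0.05],[-0.02,0,0,0,0,0,0.05],[-0.03,0,0,0,0,0,0.05],[-0.03,0,0,0,0,0,0.05],[-0.03,0,0,0,0,0,0.05],[-0.03,0,0,0,0,0,0.05],[-0.02,0,0,0,0,0,0.05],[-0.005,0,0,0.04,0,0,0.05],[0,0,0,0.06,0,0,0.05],[0,0,0,0.06,0,0,0.05],[0,0,0,0.06,0,0,0.05],[0,0,0,0.06,0,0,0.05],[0,0,0,0.06,0,0,0.05],[0,0,0,0.028,0,0,0.05],[0,0,0,0,0,0,0.05],[0,0,0,0,0,0,0.05]]]'; python3 -c "
from h import *
go((.461,.202,.275),6.5)"
```

```text
t: 17.05
tool_pos: [0.4991, -0.2742, 0.287]
orientation: [-0.078, 1.571, 0.08]
force: [-0.1, -0.0, -1.6]
opening: 0.018
t 17.05 pos [ 0.4991 -0.2742  0.287 ] yaw 5.74017834954263 tilt [-1.      0.0013 -0.0016] open 0.018031207948233777 F [-0.1373 -0.0347 -1.6341] q6 -0.6926373631324151
shift [0.0126 0.4776 0.0098] turn [-0.0133 -0.0016 -0.0013] shift in goal axes [0.012  0.4775 0.0161]
```

```bash
python3 -m inch '[[[0,0.01,0,-0.01,-0.0016,-0.0013,0.05],[0,0.02,0.001,0,0,0,0.05],[0,0.03,0.001,0,0,0,0.05],[0,0.03,0.001,0,0,0,0.05],[0,0.03,0.001,0,0,0,0.05],[0,0.03,0.001,0,0,0,0.05],[0,0.03,0.001,0,0,0,0.05],[0,0.03,0.001,0,0,0,0.05],[0,0.03,0.001,0,0,0,0.05],[0,0.03,0.001,0,0,0,0.05],[0,0.03,0.001,0,0,0,0.05],[0,0.03,0.001,0,0,0,0.05],[0,0.03,0.001,0,0,0,0.05],[0,0.03,0.001,0,0,0,0.05],[0,0.03,0.001,0,0,0,0.05],[0,0.03,0.001,0,0,0,0.05],[0,0.02,0.001,0,0,0,0.05],[0,0.01,0,0,0,0,0.05],[0,0,0,0,0,0,0.05]]]'; python3 -c "
from h import *
go((.461,.202,.275),6.5)"
```

```text
t: 18.95
tool_pos: [0.4408, 0.2444, 0.2891]
orientation: [-0.097, 1.566, 0.109]
force: [0.3, -0.9, -1.9]
opening: 0.0179
t 18.95 pos [0.4408 0.2444 0.2891] yaw 7.530247810074036 tilt [-1.      0.0072  0.0027] open 0.017899787554473044 F [ 0.3392 -0.9376 -1.9123] q6 0.26889709145942264
shift [ 0.0138 -0.0448  0.0145] turn [ 0.018   0.0027 -0.0072] shift in goal axes [ 0.0141 -0.0444  0.0153]
```

```bash
python3 -m inch '[[[0,-0.02,0.007,0.018,0.0027,-0.0072,0.05],[0.005,-0.025,0.008,0,0,0,0.05],[0,0,0,0,0,0,0.05],[0,0,0,0,0,0,0.05],[0,0,0,0,0,0,0.05]]]'
python3 - <<'E'
from h import *
go((.461,.202,.275),6.5)
c=optics.read_camera('wrist'); np.save('pics/wrist11.npy',c,allow_pickle=True); print('cam',pose(c)[2])
for k in blobs(mask(c,'yellow'))[:2]:
    h=hull(k,2); print(h.tolist(),[onplane(c,u,.133)[:2] for u in h])
s=telemetry.read_state(); R=Ro.from_rotvec(s['orientation'])
for k in blobs(mask(c,'orange'))[:2]:
    h=hull(k,2); print(h.tolist(),[R.inv().apply(onplane(c,u,s['tool_pos'][2]-.049)-s['tool_pos']) for u in h])
f=c['frame'].copy(); cv2.imwrite('pics/v11.png',f)
E
```

```text
t: 19.45
tool_pos: [0.4598, 0.1988, 0.2841]
orientation: [-0.09, 1.569, 0.088]
force: [0.3, -0.4, -3.1]
opening: 0.0173
t 19.45 pos [0.4598 0.1988 0.2841] yaw 6.518749423445507 tilt [-1.     -0.0011 -0.0002] open 0.017300903389016607 F [ 0.3228 -0.3826 -3.1048] q6 0.19262515806245017
shift [0.0091 0.003  0.0015] turn [ 0.0003 -0.0002  0.0011] shift in goal axes [0.0091 0.003  0.0015]
cam [0.4515 0.2725 0.4325]
[[387, 55], [383, 136], [261, 136], [257, 55]] [array([0.4965, 0.3521]), array([0.5032, 0.2913]), array([0.4014, 0.2798]), array([0.3942, 0.3405])]
[[283, 434], [273, 443], [259, 444], [92, 442], [90, 437], [98, 423], [132, 421], [252, 421], [281, 424]] [array([ 0.4456, -0.0232]), array([ 0.4358, -0.0364]), array([ 0.4208, -0.0394]), array([ 0.2404, -0.057 ]), array([ 0.2387, -0.0505]), array([ 0.2484, -0.031 ]), array([ 0.2845, -0.0243]), array([ 0.4114, -0.01  ]), array([ 0.4424, -0.0104])]
[[416, 221], [409, 310], [228, 309], [222, 221]] [array([0.049 , 0.0347, 0.0571]), array([ 0.049 , -0.0228,  0.0569]), array([ 0.049 , -0.022 , -0.0579]), array([ 0.049 ,  0.0348, -0.0574])]
```

View pics/v11.png

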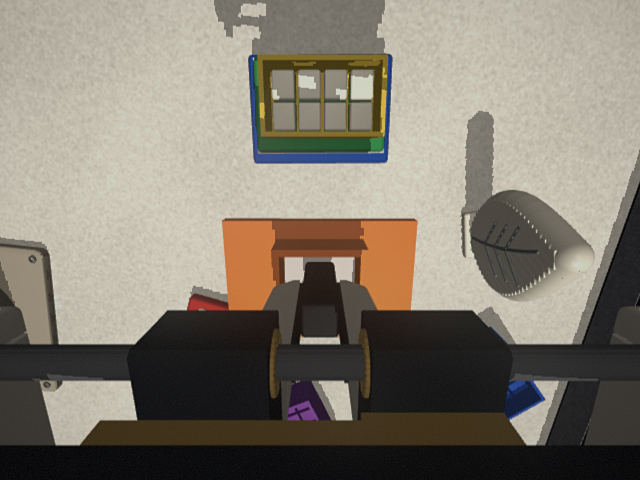

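Picture 9 shows the box rim at (257,55)–(387,136), centre (.4488,.3159), yaw 6.5°. The orange plate is held level, with its far edge at row 221 and the knob between the fingers at (320,285).

Run:
```python
from h import *
c=np.load('pics/wrist11.npy',allow_pickle=True).item(); s=telemetry.read_state(); R=Ro.from_rotvec(s['orientation']);p=s['tool_pos']
f=lambda *q: proj(c,p+R.apply(q))[0]
for o in(-.002,0,.002): print(o,'knob top far/near edge',f(-.009,.009+o,0),f(-.009,-.009+o,0),'z edges',f(-.009,.009+o,.009),'collar top outer/inner far',f(.025,.026+o,0),f(.025,.022+o,0),'plate far',f(.049,.037+o,0))
g=cv2.cvtColor(c['frame'],cv2.COLOR_BGR2GRAY); h=cv2.cvtColor(c['frame'],cv2.COLOR_BGR2HSV)
print('col320',[(y,int(g[y,319])) for y in range(214,345,2)])
print('col300 V',[(y,int(h[y,296,2]),int(h[y,296,1])) for y in range(236,266,1)])
```

```text
-0.002 knob top far/near edge [319.2794 307.2749] [319.3363 343.051 ] z edges [339.4076 307.2462] collar top outer/inner far [319.2317 249.7102] [319.2429 256.9161] plate far [319.2087 220.5435]
0 knob top far/near edge [319.2728 303.1614] [319.3301 339.1832] z edges [339.4711 303.1325] collar top outer/inner far [319.2261 246.0755] [319.2373 253.3236] plate far [319.2036 217.1999]
0.002 knob top far/near edge [319.2663 299.0191] [319.324  335.2893] z edges [339.5351 298.9902] collar top outer/inner far [319.2204 242.4195] [319.2317 249.7102] plate far [319.1984 213.8385]
col320 [(214, 189), (216, 202), (218, 150), (220, 71), (222, 93), (224, 91), (226, 92), (228, 90), (230, 90), (232, 91), (234, 91), (236, 89), (238, 88), (240, 68), (242, 65), (244, 68), (246, 67), (248, 66), (250, 86), (252, 89), (254, 86), (256, 90), (258, 119), (260, 120), (262, 41), (264, 33), (266, 35), (268, 36), (270, 35), (272, 35), (274, 32), (276, 35), (278, 31), (280, 32), (282, 31), (284, 32), (286, 31), (288, 29), (290, 28), (292, 28), (294, 29), (296, 30), (298, 25), (300, 26), (302, 25), (304, 25), (306, 42), (308, 45), (310, 44), (312, 45), (314, 46), (316, 47), (318, 47), (320, 44), (322, 47), (324, 48), (326, 49), (328, 48), (330, 46), (332, 48), (334, 47), (336, 49), (338, 195), (340, 185), (342, 190), (344, 101)]
col300 V [(236, 135, 164), (237, 136, 169), (238, 128, 167), (239, 105, 153), (240, 99, 142), (241, 95, 158), (242, 96, 154), (243, 98, 148), (244, 98, 151), (245, 97, 152), (246, 96, 157), (247, 96, 154), (248, 96, 159), (249, 105, 158), (250, 128, 169), (251, 134, 175), (252, 133, 173), (253, 133, 173), (254, 133, 174), (255, 130, 182), (256, 142, 135), (257, 181, 62), (258, 206, 24), (259, 204, 25), (260, 204, 28), (261, 204, 30), (262, 205, 29), (263, 204, 29), (264, 204, 28), (265, 205, 30)]
```

```bash
python3 -m inch '[[[0,0.015,0,0,0,0.001,0.05],[0,0.02,0,0,0,0,0.05],[0,0.02,0,0,0,0,0.05],[0,0.02,0,0,0,0,0.05],[0,0.02,0,0,0,0,0.05],[0,0.01,0.001,0,0,0,0.05],[0,0,0,0,0,0,0.05],[0.01,0,0,0,0,0,0.05],[0.02,0,0,0,0,0,0.05],[0.02,0,0,0,0,0,0.05],[0.005,0,0,0,0,0,0.05],[0,0,0,0,0,0,0.05],[0,0,0,0,0,0,0.05]]]'; python3 -c "
from h import *
go((.4485,.316,.2),6.5)"
```

```text
t: 20.8
tool_pos: [0.4462, 0.3111, 0.227]
orientation: [-0.089, 1.568, 0.092]
force: [-0.3, 0.1, -2.5]
opening: 0.0178
t 20.8 pos [0.4462 0.3111 0.227 ] yaw 6.600199002809207 tilt [-1.      0.0013  0.0008] open 0.017788855645495556 F [-0.2866  0.0795 -2.4662] q6 0.39874698051741314
shift [0.027  0.0046 0.0029] turn [ 0.0017  0.0008 -0.0013] shift in goal axes [0.027  0.0046 0.0029]
```

```bash
python3 -m inch '[[[0,0.005,0.003,0.001,0.0008,-0.0013,0.05],[0,0,0,0,0,0,0.05],[0.008,0,0,0,0,0,0.05],[0.008,0,0,0,0,0,0.05],[0,0,0,0,0,0,0.05],[0,0,0,0,0,0,0.05]]]'
python3 - <<'E'
from h import *
go((.4485,.316,.191),6.5)
for n in('side','scene'):
    c=optics.read_camera(n); np.save(f'pics/{n}12.npy',c,allow_pickle=True)
    s=telemetry.read_state()
    print(n,[hull(k,2).tolist() for k in blobs(mask(c,'orange')) if 300<cv2.contourArea(k)<9000],[hull(k,2).tolist() for k in blobs(mask(c,'yellow'))[:1]])
E
```

```text
t: 21.4
tool_pos: [0.4504, 0.3174, 0.2126]
orientation: [-0.088, 1.565, 0.091]
force: [0.6, 0.1, -2.2]
opening: 0.0178
t 21.4 pos [0.4504 0.3174 0.2126] yaw 6.5122088416144575 tilt [-1.      0.0017  0.0042] open 0.01776956867362404 F [ 0.552   0.0635 -2.1691] q6 0.4072613928589793
shift [ 0.0216 -0.0012 -0.0021] turn [ 0.0002  0.0042 -0.0017] shift in goal axes [ 0.0216 -0.0012 -0.002 ]
side [[[275, 114], [269, 119], [221, 129], [213, 106], [229, 95], [266, 96]]] [[[269, 120], [272, 126], [272, 144], [226, 152], [220, 130]]]
scene [[[354, 110], [378, 96], [401, 98], [415, 112], [398, 126], [357, 114]]] [[[410, 124], [408, 140], [396, 153], [356, 141], [357, 122], [364, 117]]]
```

```bash
python3 -m inch '[[[0.004,-0.0012,-0.002,0,0.0042,-0.0017,0.05],[0.004,0,0,0,0,0,0.05],[0,0,0,0,0,0,0.05],[0,0,0,0,0,0,0.05]]]'; python3 -c "
from h import *
go((.4485,.316,.191),6.5)"
```

```text
t: 21.9
tool_pos: [0.4484, 0.3158, 0.2043]
orientation: [-0.089, 1.569, 0.089]
force: [-0.0, -1.6, -1.8]
opening: 0.018
t 21.9 pos [0.4484 0.3158 0.2043] yaw 6.509552253732944 tilt [-1.     -0.0001  0.    ] open 0.01796833427864345 F [-0.0127 -1.5682 -1.7927] q6 0.4065453670678482
shift [0.0133 0.0002 0.0001] turn [0.0002 0.     0.0001] shift in goal axes [0.0133 0.0002 0.0001]
```

```bash
python3 -m inch '[[[0.004,0,0,0,0,0,0.05],[0.003,0,0,0,0,0,0.05],[0,0,0,0,0,0,0.05],[0,0,0,0,0,0,0.05]]]'; python3 -c "
from h import *
go((.4485,.316,.191),6.5)"
```

```text
t: 22.3
tool_pos: [0.4485, 0.3159, 0.1967]
orientation: [-0.089, 1.569, 0.089]
force: [-0.0, -0.1, -1.7]
opening: 0.0179
t 22.3 pos [0.4485 0.3159 0.1967] yaw 6.509311850313152 tilt [-1.      0.      0.0001] open 0.01788356727717795 F [-0.0271 -0.064  -1.6823] q6 0.4065008598201636
shift [ 0.0057  0.0001 -0.    ] turn [ 0.0002  0.0001 -0.    ] shift in goal axes [ 0.0057  0.0001 -0.    ]
```

No contact on entry: the plug tip is about 4 mm inside. Continue.

```bash
python3 -m inch '[[[0.003,0,0,0,0,0,0.05],[0.0015,0,0,0,0,0,0.05],[0,0,0,0,0,0,0.05]]]'; python3 -m inch '[[[0.0015,0,0,0,0,0,0.05],[0,0,0,0,0,0,0.05],[0,0,0,0,0,0,0.05]]]';python3 -c "
from h import *
go((.4485,.316,.191),6.5)"
```

```text
t: 22.6
tool_pos: [0.4486, 0.3159, 0.192]
orientation: [-0.089, 1.569, 0.089]
force: [-0.7, -0.5, -2.6]
opening: 0.0176
t: 22.9
tool_pos: [0.449, 0.3163, 0.1914]
orientation: [-0.088, 1.567, 0.09]
force: [0.7, 0.1, -1.8]
opening: 0.0178
t 22.9 pos [0.449  0.3163 0.1914] yaw 6.511318174601595 tilt [-1.      0.0009  0.0017] open 0.017780992100554643 F [ 0.7274  0.1028 -1.8053] q6 0.4065279962693194
shift [ 0.0004 -0.0002 -0.0005] turn [ 0.0002  0.0017 -0.0009] shift in goal axes [ 0.0004 -0.0002 -0.0005]
```

```bash
python3 -m inch '[[[0.003,0,0,0,0,0,0.05],[0.002,0,0,0,0,0,0.05],[0,0,0,0,0,0,0.05]]]';python3 -c "
from h import *
go((.4485,.316,.191),6.5)"
```

```text
t: 23.2
tool_pos: [0.4495, 0.3167, 0.1917]
orientation: [-0.088, 1.564, 0.091]
force: [-0.2, -0.0, -2.9]
opening: 0.0179
t 23.2 pos [0.4495 0.3167 0.1917] yaw 6.527268958392017 tilt [-1.      0.0021  0.0046] open 0.017935068698241383 F [-0.2315 -0.0177 -2.85  ] q6 0.40658878215137845
shift [ 0.0007 -0.0006 -0.0011] turn [ 0.0005  0.0046 -0.0021] shift in goal axes [ 0.0007 -0.0006 -0.0011]
```

```bash
python3 -m inch '[[[0,-0.0006,-0.001,0,0.0046,-0.0021,0.05],[0,0,0,0,0,0,0.2],[0,0,0,0,0,0,0.3],[0,0,0,0,0,0,0.5],[0,0,0,0,0,0,0.7],[0,0,0,0,0,0,1],[0,0,0,0,0,0,1],[0,0,0,0,0,0,1],[0,0,0,0,0,0,1],[0,0,0,0,0,0,1],[0,0,0,0,0,0,1]]]'
python3 - <<'E'
from h import *
go((.4485,.316,.163),6.5)
c=optics.read_camera('wrist'); np.save('pics/wrist13.npy',c,allow_pickle=True)
for z in (.142,):
  for k in blobs(mask(c,'orange'))[:1]: h=hull(k,2); print(h.tolist(),[onplane(c,u,z)[:2] for u in h])
for k in blobs(mask(c,'yellow'))[:1]: print('yellow',hull(k,2).tolist())
d=optics.read_camera('side'); e=optics.read_camera('scene'); np.save('pics/side13.npy',d,allow_pickle=True); np.save('pics/scene13.npy',e,allow_pickle=True)
cv2.imwrite('pics/v13.png',np.hstack([cv2.resize(c['frame'],(400,300)),cv2.resize(d['frame'][70:220,170:370],(400,300),interpolation=2)]))
E
```

```text
t: 24.3
tool_pos: [0.449, 0.3162, 0.1915]
orientation: [-0.089, 1.568, 0.09]
force: [1.1, 0.2, -0.1]
opening: 0.0862
t 24.3 pos [0.449  0.3162 0.1915] yaw 6.523492299801195 tilt [-1.      0.0003  0.0005] open 0.08616542035607676 F [ 1.098   0.1983 -0.0621] q6 0.40633847244951504
shift [ 0.0285 -0.0002 -0.0005] turn [ 0.0004  0.0005 -0.0003] shift in goal axes [ 0.0285 -0.0001 -0.0005]
[[415, 220], [407, 330], [363, 334], [279, 335], [230, 330], [222, 220]] [array([0.5013, 0.3577]), array([0.5097, 0.2858]), array([0.4817, 0.2798]), array([0.4276, 0.2729]), array([0.3958, 0.273 ]), array([0.3879, 0.3449])]
yellow [[394, 217], [244, 217], [250, 212], [384, 211]]
```

View pics/v13.png

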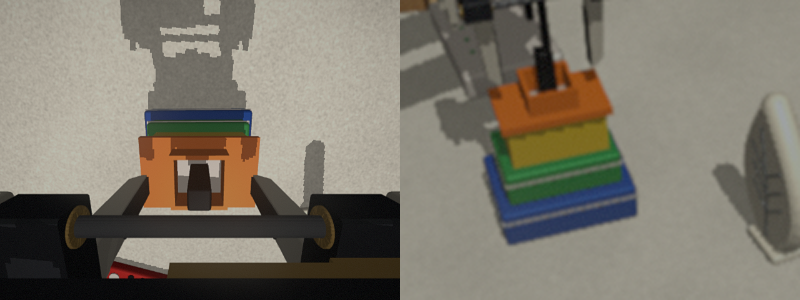

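Picture 10 shows the lids seated: the orange skirt sits directly on the yellow box, the knob is free, and the fingers straddle the collar. TCP height at home was .1915 against .191 predicted. Descend to the collar.

```bash
python3 -m inch '[[[0.01,0,-0.0005,0,0,0,1],[0.01,0,0,0,0,0,1],[0.005,0,0,0,0,0,1],[0,0,0,0,0,0,1],[0,0,0,0,0,0,1]]]';python3 -c "
from h import *
go((.4487,.3157,.163),6.5)"
```

```text
t: 24.95
tool_pos: [0.4478, 0.3158, 0.163]
orientation: [-0.09, 1.57, 0.089]
force: [-0.3, -0.7, -0.3]
opening: 0.093
t 24.95 pos [0.4478 0.3158 0.163 ] yaw 6.521766779685051 tilt [-1.     -0.0005 -0.0012] open 0.09297769535464594 F [-0.3413 -0.7308 -0.2604] q6 0.40675031819171714
shift [ 0.     -0.0002  0.0009] turn [ 0.0004 -0.0012  0.0005] shift in goal axes [ 0.     -0.0002  0.0009]
```

```bash
python3 -m inch '[[[0,0,0.0009,0,-0.0012,0,1],[0,0,0,0,0,0,0.8],[0,0,0,0,0,0,0.7],[0,0,0,0,0,0,0.62],[0,0,0,0,0,0,0.58],[0,0,0,0,0,0,0.55],[0,0,0,0,0,0,0.5],[0,0,0,0,0,0,0.45],[0,0,0,0,0,0,0.45],[0,0,0,0,0,0,0.45],[0,0,0,0,0,0,0.45]]]' 15;python3 -c "
from h import *
go((.4487,.3157,.163),6.5)"
```

```text
t: 26.05
tool_pos: [0.4494, 0.3163, 0.1642]
orientation: [-0.089, 1.567, 0.09]
force: [-0.3, -0.4, -0.0]
opening: 0.0519
t 26.05 pos [0.4494 0.3163 0.1642] yaw 6.522186486297653 tilt [-1.      0.0003  0.0019] open 0.05187654626777273 F [-0.278  -0.4089 -0.0131] q6 0.40649779123856616
shift [ 0.0012 -0.0005 -0.0008] turn [ 0.0004  0.0019 -0.0003] shift in goal axes [ 0.0012 -0.0005 -0.0008]
```

```bash
python3 -m inch '[[[-0.004,0,0,0,0,0,0.45],[-0.006,0,0,0,0,0,0.45],[-0.01,0,0,0,0,0,0.45],[-0.015,0,0,0,0,0,0.45],[-0.015,0,0,0,0,0,0.45],[-0.015,0,0,0,0,0,0.45],[-0.015,0,0,0,0,0,0.45],[-0.01,0,0,0,0,0,0.45],[-0.006,0,0,0,0,0,0.45],[0,0,0,0,0,0,0.45],[0,0,0,0,0,0,0.45],[0,0,0,0,0,0,0.45],[0,0,0,0,0,0,0.45],[0,0,0,0,0,0,0.45]]]'
python3 - <<'E'
from h import *
go((.4487,.3157,.266),6.5)
d=optics.read_camera('side'); e=optics.read_camera('scene'); c=optics.read_camera('wrist')
cv2.imwrite('pics/v14.png',np.hstack([cv2.resize(d['frame'][40:220,170:370],(333,300),interpolation=2),cv2.resize(e['frame'][50:200,300:460],(320,300),interpolation=2)]))
for n,i in(('side',d),('scene',e)):
    np.save(f'pics/{n}14.npy',i,allow_pickle=True)
    h=[hull(k,2) for k in blobs(mask(i,'orange')) if 200<cv2.contourArea(k)<9000]; print(n,[k.tolist() for k in h])
E
```

```text
t: 27.45
tool_pos: [0.4493, 0.3163, 0.2705]
orientation: [-0.088, 1.565, 0.09]
force: [-0.2, -0.9, -1.5]
opening: 0.0522
t 27.45 pos [0.4493 0.3163 0.2705] yaw 6.523351477444188 tilt [-1.      0.0012  0.0039] open 0.05221681477209268 F [-0.1539 -0.9287 -1.5412] q6 0.4064677310675714
shift [ 0.0045 -0.0005 -0.0007] turn [ 0.0004  0.0039 -0.0012] shift in goal axes [ 0.0045 -0.0005 -0.0006]
side [[[264, 59], [271, 80], [213, 91], [206, 69], [225, 56], [247, 54]]]
scene [[[354, 75], [355, 70], [382, 55], [398, 58], [420, 72], [404, 87]]]
```

View pics/v14.png

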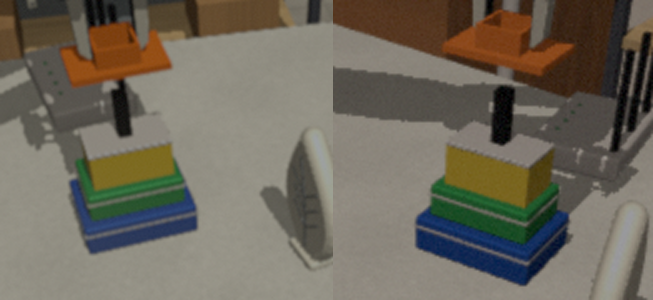

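Picture 11 shows the white lid flush on the yellow box with the knob upright. The orange lid is level above the knob with clear air between them. Hand in.

```bash
python3 -c "
from h import *
s=telemetry.read_state(); print(s['t'],s['tool_pos'],abs(s['dq']).max(),s['opening'])
D,S=[np.load(f'pics/{n}14.npy',allow_pickle=True).item() for n in('side','scene')]
print(tri([(D,(271,80)),(S,(404,87))]),tri([(D,(206,69)),(S,(382,55))]))
print(workorder.close_job())"
```

```text
27.6 [0.4494 0.3163 0.2708] 0.0040391504494863666 0.05189232027409041
(array([0.5085, 0.2896, 0.2391]), np.float64(0.00047692150215098144)) (array([0.3919, 0.3661, 0.2459]), np.float64(0.011135005353728607))
the job is handed in; nothing more can be done
None
```

The job is handed in at 27.6 s of the 72 s. The yellow box is on the column with the white lid in it, and the gripper is holding the orange lid above. No verdict was reported.

**What I did**
- I gripped the yellow box across its 62 mm width and set it on the green box. Two wrist views put its rim centre within about 2 mm of the column's and parallel to about 0.5°.
- I carried the nested lids by the knob. They went in without force, and the height at home was 191.5 mm against 191 mm predicted. Then I let go of the knob.
- I took the orange lid by its collar and raised it 106 mm straight up, which puts it about 111 mm above the white lid.

**Last checks**
- The final side and scene views show the white lid flush on the yellow box, with the orange lid level and clear of the knob.
- The fingers are at 52 mm on the collar and the arm was at rest.

**What disagreed**
- The side and scene cameras put the column up to 10 mm off the wrist camera's position. Those views are coarse at that distance, so I used the wrist values, which agreed with each other from several places.
- In the final triangulation one orange corner agreed well (0.5 mm residual, height 239 mm). The other had an 11 mm residual, probably a mismatched corner, so I did not use it.
- The force reading showed no clear rise when the box and the lids touched down. I judged both by height and by the pictures.
- I viewed 11 pictures, one over the budget.

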